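# Unlock the induction hob and set the pan to boost

## Robot

A 7-joint arm with a two-finger parallel gripper is mounted at the origin on the work surface. World frame = base frame: x ahead of the robot, y to its left, z up, the work surface at z = 0. Lengths are in m, angles in rad, forces in N, time in s.
With the tool pointing down it reaches from about 0.425 to 0.925 m from the base axis. Payload 6.8 kg.
Tool frame: the origin (TCP) lies at the very end of the fingers, on their centre line; the grasp point (between the pads) lies 19 mm behind it; z points along the fingers, y is the line along which they close (so a half turn about z gives the same grasp; the last joint's range is limited). The gripper opens to 85 mm and grips with 20 to 120 N. Pads are 22 mm wide; open, the fingers measure 114 mm over their backs; the gripper's body (76 mm by 85 mm) begins 54 mm behind the grasp point. The pads swing forward as they close: fully open they stand 13 mm farther back than shut.
Start: joints at [1.11, 0.477, 0.022, 1.555, -0.011, 1.109, -0.083], TCP at [0.233, -0.633, 0.231] pointing down, gripper open.
Joint ranges: [-2.96, 2.96], [-0.34, 2.1], [-1.41, 1.46], [0.24, 2.44], [-1.37, 4.51], [0.17, 1.92], [-2.96, 2.96]. Speed limits (rad/s): [2.39, 2.39, 3.14, 3.14, 3.14, 3.14, 3.14].

## Interface

Orientations are given as a rotation vector (axis times angle).
In Python, from bench import get_obs, viewer, r gives the robot as it stands. The module is installed in compiled form; this text tells all that it offers.
- The arm moves only by the tool play_rows, never from a script. Its argument "commands" is a list that holds one entry, the list of rows, each a list of 5 numbers: the gripper's target within -1 to 1 (shut at 1, half-way at 0, fully open at -1), then the shift along the tool's x, y, z scaled (see below), then the turn about the tool's z scaled (see below). A call has 1 to 12 rows; each row is the pose to reach, as a shift and turn from the pose commanded when the call began, along the tool's axes at that moment; what a row does not reach only later rows make up. The controller multiplies each number of a shift by 0.2 m and each number of a turn by pi/2 rad. A row lasts 1/12 s, in which the tool goes at most 41.7 mm and 7.16 degrees, less where a joint would pass 70% of its speed; a pose out of reach is approached as far as the arm can. A call with a number of a shift or a turn outside -1 to 1 is refused whole. A call with a gripper value outside its range is refused whole. The fingers move at their own pace and stop on an object; "grip_force" is the grip in N (left out, the last holds). Time passes only in rows, so rows that repeat a pose let the fingers close. It gives the time, the measured TCP pose, the force, the opening and the grip force at its end, in the units of the state.
- get_obs(): the state, without advancing time (a new reading comes with each control period).
- viewer.grab_frame(name): name is "scene" or "side" or "wrist"; returns a dict with "pixels" (480x640x3 uint8, red, green, blue), "fovy" (degrees; the focal length in pixels is half the picture's height over the tangent of half this angle, whatever the lens; pixels are square), "cx", "cy" (the principal point, pixels), "distortion" ([k1, k2, p1, p2, k3] as OpenCV has them; the pictures are not rectified), "world_to_cam" (4x4, takes a point from world to camera coordinates); the wrist camera has in their place "hand_eye" (4x4, takes a point from camera to tool coordinates, whose origin is the TCP and whose axes are the flange's). Camera axes: x right, y up, looking along -z (the intrinsics and any distortion apply to the point x, -y, -z); pixel columns grow to the right and rows downward; lengths in m; the calibration is good to about 2 mm. A picture is of the moment at which its call begins: read the wrist's pose just before it. There is no depth.
- r.hand_in(): hands the job in; it is judged then, once.
Trained networks look in a picture, given as the dict that the camera call returned (one of the last four; its "shot" number tells which), for a name from the list of things; names that differ only in an ending like _2 or _b are one class to them, and where a whole thing is asked for, a point or a joint stands for the part that bears it (a point fixed in the world has none). Each returns a list of dicts, best first, with "score" (0 to 1); they miss things now and then, are a little off and sometimes report something else, mostly with a low value. They report only what shows in the picture. A call takes as long as a camera call. They do not tell look-alikes from the thing itself.
- viewer.trace(picture, thing): "pixels" (480x640 bool, what is visible of it) and "rect" ([left, top, right, bottom] in pixels, round what is visible of it).
The state is a dict: "clock": time; "joints": joint angles; "qvel": joint speeds; "tau": joint torques, N m; "tcp_pos": TCP position; "orientation": TCP orientation; "contact_force": force on the tool from outside, world axes, zero at the start; "moment": the same for the moment, N m; "grip_width": finger opening in m; "gripper_force": force on a finger pad.
Only numpy, scipy, OpenCV 4.12 (cv2) and the standard library are available. Lean on these libraries where they do the work, as an engineer would, in place of code of your own. Each camera call takes 0.05 s, during which the arm holds its last target. There are 200 camera calls.

## Task

Start the induction hob under the pan by lightly pressing its keys with a fingertip: keep the white padlock key pressed for about two seconds to release the child lock, let go, then tap the red on/off key, then the yellow boost key, letting each key come up before going to the next. Press gently, do not press the minus or plus key, and do not shift or lift the hob, the pan or anything else on the counter.

Things in the scene. Friction and masses are not known exactly. Their poses are not given: they have to be found in the camera images.
- hob: portable induction hob standing loose on rubber feet: 380 (x) x 300 (y) x 59 mm, 3.2 kg, dark, black glass plate behind, aluminium control strip 88 mm deep along its front (-x, robot's side). Origin under its centre; z up, y to its left seen from the robot. Level, turned at most 0.22 rad, left or right of the counter's middle. Key row at x = -150 mm, left to right: white, grey, grey, yellow, red, 54 mm apart
- lock_top (a point): centre of the top of the white key with a padlock sign, at the left end of the row; round flat cap 24 mm across, its top 12 mm above the control strip and 69 mm above the counter when up
- key_lock (a joint): travel of that key straight down in m: 0 up, 0.006 fully down. It takes 2 N to start it and 8 N to reach the bottom (even spring), counts as pressed beyond 0.0025 (4.5 N; 5 to 6 N is a good tap) and springs back when let go. More than 20 N is too hard
- power_top (a point): centre of the top of the red on/off key with a broken-ring sign, at the right end of the row; round flat cap 24 mm across, its top 12 mm above the control strip and 69 mm above the counter when up
- key_power (a joint): travel of that key straight down in m: 0 up, 0.006 fully down. It takes 2 N to start it and 8 N to reach the bottom (even spring), counts as pressed beyond 0.0025 (4.5 N; 5 to 6 N is a good tap) and springs back when let go. More than 20 N is too hard
- boost_top (a point): centre of the top of the yellow boost key with a double-arrow sign, next to the red one; round flat cap 24 mm across, its top 12 mm above the control strip and 69 mm above the counter when up
- key_boost (a joint): travel of that key straight down in m: 0 up, 0.006 fully down. It takes 2 N to start it and 8 N to reach the bottom (even spring), counts as pressed beyond 0.0025 (4.5 N; 5 to 6 N is a good tap) and springs back when let go. More than 20 N is too hard
- minus_top (a point): centre of the top of the grey key with a minus sign, not part of the job; round flat cap 24 mm across, its top 12 mm above the control strip and 69 mm above the counter when up
- key_minus (a joint): travel of that key straight down in m: 0 up, 0.006 fully down. It takes 2 N to start it and 8 N to reach the bottom (even spring), counts as pressed beyond 0.0025 (4.5 N; 5 to 6 N is a good tap) and springs back when let go. More than 20 N is too hard
- plus_top (a point): centre of the top of the grey key with a plus sign, in the middle of the row, not part of the job; round flat cap 24 mm across, its top 12 mm above the control strip and 69 mm above the counter when up
- key_plus (a joint): travel of that key straight down in m: 0 up, 0.006 fully down. It takes 2 N to start it and 8 N to reach the bottom (even spring), counts as pressed beyond 0.0025 (4.5 N; 5 to 6 N is a good tap) and springs back when let go. More than 20 N is too hard
- pan: low lidded steel pan standing loose on the hob's glass, 196 mm across, 236 mm over its two loop handles, 101 mm tall to the top of its black knob, 1.4 kg; origin under its centre, about 205 mm behind the row of keys. Stays where it is
- baking_dish: bystander: red oven dish, cream inside, empty, 340 x 215 x 65 mm (long along its x), 1.6 kg, loose; origin under its centre
- jar_black: bystander: glass jar with a black lid, 68 mm across, 95 mm tall, loose; origin under its centre
- jar_gold: bystander: glass jar with a gold lid, 68 mm across, 85 mm tall, loose; origin under its centre
- sauce_bottle: bystander: slim bottle with a red cap, 52 mm across, 160 mm tall, loose; origin under its centre
- spoon: bystander: steel serving spoon 240 mm long lying on the counter, loose; origin on its underside, x along its length
- plate: bystander: white plate, 180 mm across, 18 mm tall, loose; origin under its centre
- mug: bystander: blue mug, 80 mm across, 90 mm tall, handle 35 mm farther out on its y side, loose; origin under its centre
Not all that is in view belongs to the job. Leave any pink look-alike of the pan alone.

How it is judged:
On the way, in this order (a step that is already met when the one before it is completed fails the run):
1. the white padlock key is kept pressed, alone, for at least 1.5 s (value of joint key_lock above 0.0025 m and value of joint each of key_power, key_boost below 0.0015 m), for 1.5 s.
2. the red on/off key is tapped with the padlock key up again (value of joint key_power above 0.0025 m and value of joint each of key_lock, key_boost below 0.0015 m), for 0.05 s.
3. the yellow boost key is tapped with the other keys up (value of joint key_boost above 0.0025 m and value of joint each of key_lock, key_power below 0.0015 m), for 0.05 s.
At the end, for the whole second after the job is handed in: All five keys are up again (within 1.5 mm); the hob stands within 12 mm and the pan within 20 mm of where they were, the pan flat on the glass; the dish, jars, bottle, spoon, plate and mug are within 30 mm of where they were and upright (within 0.2 rad) (value of joint each of key_lock, key_minus, key_plus, key_boost, key_power below 0.0015 m and distance of hob from where it was at the start of the episode below 0.012 m and z of pan in the frame of hob below 0.064 m and distance of pan from where it was at the start of the episode below 0.02 m and distance of each of baking_dish, jar_black, jar_gold, sauce_bottle, spoon, plate, mug from where it was at the start of the episode below 0.03 m and angle between each of baking_dish, jar_black, jar_gold, sauce_bottle, plate, mug's own z axis and vertical below 0.2 rad); the robot touches nothing.
It fails at once if the minus or plus key is pressed (value of joint any of key_minus, key_plus above 0.0025 m).
It fails at once if the hob or a key is pushed with more than 20 N (contact force between any of the fingers, the arm and hob above 20 N).
It fails at once if the hob is shifted by more than 12 mm or lifted (distance of hob from where it was at the start of the episode above 0.012 m or height (world z) of hob above 0.008 m).
It fails at once if the pan is shifted by more than 20 mm or lifted off the glass (distance of pan from where it was at the start of the episode above 0.02 m or z of pan in the frame of hob above 0.065 m).
It fails at once if another thing on the counter is moved by more than 30 mm (distance of any of baking_dish, jar_black, jar_gold, sauce_bottle, spoon, plate, mug from where it was at the start of the episode above 0.03 m).
It also fails if it takes over 51 s, if anything falls off the work surface, if the arm or the gripper's body presses on something with over 40 N, if the wrist force passes 120 N, or if a joint passes its speed limit or range.

## Working session

There is one attempt and no reset: what is moved stays moved. The work goes in short steps, Python scripts to look and compute and a tool call to move; the robot and the scene stay as the last step left them, time stands still between calls to the robot, and variables do not carry over. Pictures are saved under pics/ and viewed, at most 10 in all, crops included, and the job is handed in when it is done.

Besides the shell and the picture viewer there is one more tool, called after ">>>" by a JSON object that holds its "name" and its "arguments", one argument or row to a line. play_rows: Moves the arm, as the interface text tells. Shifts and turns lie within -1 to 1; 1 stands for 0.2 m of shift or pi/2 rad of turn. Its arguments: {"type":"object","properties":{"commands":{"type":"array","items":{"type":"array","items":{"type":"array","items":{"type":"number","minimum":-1,"maximum":1}}}},"grip_force":{"type":"number"}},"required":["commands"]}

```bash
mkdir -p pics; cat > h.py <<'E'
import numpy as np, cv2
from scipy.spatial.transform import Rotation as R
from bench import get_obs, viewer, r
def K(f):
    fl=240/np.tan(np.radians(f["fovy"])/2)
    return np.array([[fl,0,f["cx"]],[0,fl,f["cy"]],[0,0,1.]]), np.array(f["distortion"],float)
def c2w(f,o=None):
    if "world_to_cam" in f: return np.linalg.inv(np.array(f["world_to_cam"]))
    T=np.eye(4); T[:3,:3]=R.from_rotvec(o["orientation"]).as_matrix(); T[:3,3]=o["tcp_pos"]
    return T@np.array(f["hand_eye"])
def onplane(f,uv,z,o=None):
    k,d=K(f); n=cv2.undistortPoints(np.array(uv,float).reshape(-1,1,2),k,d).reshape(-1,2)
    M=c2w(f,o); D=np.c_[n[:,0],-n[:,1],-np.ones(len(n))]@M[:3,:3].T; c=M[:3,3]
    return c+D*((z-c[2])/D[:,2])[:,None]
def proj(f,P,o=None):
    k,d=K(f); W=np.linalg.inv(c2w(f,o)); p=np.atleast_2d(P)@W[:3,:3].T+W[:3,3]
    return cv2.projectPoints(p*[1,-1,-1],np.zeros(3),np.zeros(3),k,d)[0].reshape(-1,2)
def save(f,n): cv2.imwrite("pics/"+n,cv2.cvtColor(f["pixels"],cv2.COLOR_RGB2BGR))
E
python3 - <<'E'
from h import *
np.set_printoptions(precision=4,suppress=True)
o=get_obs(); print(o)
for n in ["scene","side"]:
    f=viewer.grab_frame(n); save(f,n+"0.png"); print(n,f["fovy"],c2w(f,o)[:3,3])
    for t in ["lock_top","minus_top","plus_top","boost_top","power_top","hob","pan"]:
        for q in viewer.trace(f,t)[:2]:
            v,u=np.nonzero(q["pixels"]); 
            c=[u.mean(),v.mean()]; print(t,round(q["score"],2),np.round(q["rect"]),np.round(c,1),onplane(f,[c],.069,o))
E
```

```text
{'clock': 0.0, 'joints': array([ 1.1099,  0.4778,  0.0224,  1.5564, -0.0115,  1.1093, -0.0831]), 'qvel': array([ 0.0012,  0.0016,  0.    ,  0.0004,  0.0003,  0.0011, -0.001 ]), 'tau': array([ -0.0004, -59.6465,   1.6074, -28.1199,   0.0124,   0.0095,
        -0.    ]), 'tcp_pos': array([ 0.233 , -0.6329,  0.2303]), 'orientation': array([-3.0911, -0.5511,  0.0007]), 'contact_force': array([-0.4135, -0.5271, -0.1428]), 'moment': array([0.0207, 0.0099, 0.0166]), 'gripper_force': 0.0, 'grip_width': 0.08507732567750875}
scene 54.3434070590076 [ 1.2618 -0.4237  1.4051]
minus_top 0.58 [266. 244. 276. 254.] [273. 250.] [[ 0.5064 -0.1864  0.069 ]]
plus_top 0.55 [258. 251. 262. 259.] [259. 258.] [[ 0.511  -0.2398  0.069 ]]
plus_top 0.4 [225. 272. 234. 279.] [230.1 274.7] [[ 0.5209 -0.3474  0.069 ]]
boost_top 0.4 [241. 264. 248. 270.] [244.9 265.8] [[ 0.5148 -0.2923  0.069 ]]
power_top 0.57 [227. 273. 234. 280.] [229.9 274.7] [[ 0.5204 -0.3479  0.069 ]]
hob 0.89 [214. 230. 357. 370.] [279.8 299.6] [[ 0.6769 -0.247   0.069 ]]
pan 0.96 [261. 269. 331. 333.] [295.6 301.7] [[ 0.7071 -0.2073  0.069 ]]
pan 0.94 [203. 192. 271. 246.] [233.3 216.7] [[ 0.319  -0.2473  0.069 ]]
side 42.65609966979125 [-0.1679  1.3531  0.9302]
lock_top 0.39 [354. 232. 362. 242.] [356.5 235.8] [[ 0.495  -0.1232  0.069 ]]
lock_top 0.32 [160. 347. 230. 394.] [196.5 370.4] [[0.5276 0.594  0.069 ]]
minus_top 0.63 [361. 226. 367. 231.] [362.9 228.6] [[ 0.4982 -0.1747  0.069 ]]
plus_top 0.75 [369. 212. 377. 217.] [374.3 214.5] [[ 0.508  -0.2823  0.069 ]]
boost_top 0.53 [368. 214. 376. 220.] [374.5 214.8] [[ 0.5064 -0.28    0.069 ]]
boost_top 0.31 [278. 181. 338. 225.] [306.6 202.3] [[ 0.7396 -0.2527  0.069 ]]
hob 0.57 [251. 196. 396. 258.] [330.6 228.5] [[ 0.5835 -0.126   0.069 ]]
pan 0.86 [279. 184. 338. 223.] [307.  202.4] [[ 0.7379 -0.2524  0.069 ]]
pan 0.81 [397. 224. 465. 271.] [432.3 246.4] [[ 0.2748 -0.1745  0.069 ]]
```

View pics/scene0.png

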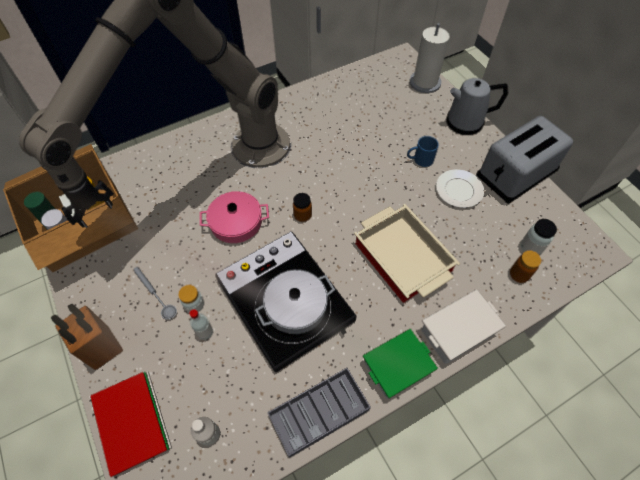

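View pics/side0.png

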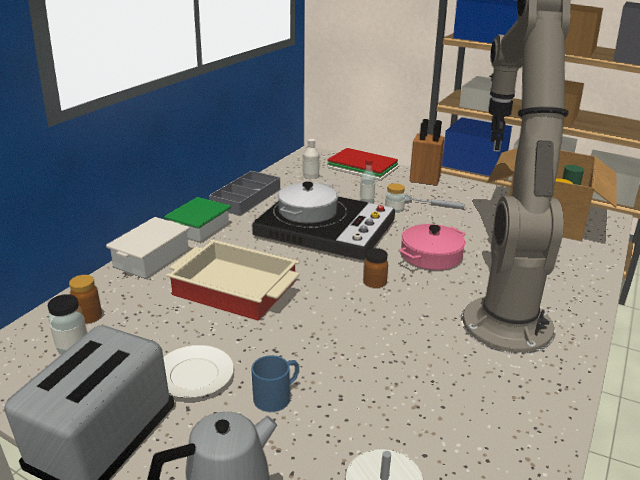

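The scene view shows the hob's key row running from red (230,274) through yellow (245,266) and grey (259,258 and 274,250) to white (288,242). The pink look-alike is at (234,217), the black jar at (303,207) and the bottle at (200,325). The side view agrees with this. I'll shut the gripper and move above the row for a close look.

>>> {"name": "play_rows", "arguments": {
  "commands": [
    [[1,0.05,-0.04,-0.15,0],[1,0.2,-0.15,-0.3,0],[1,0.35,-0.28,-0.35,0],[1,0.5,-0.4,-0.35,0],[1,0.65,-0.52,-0.35,0],[1,0.8,-0.64,-0.35,0],[1,0.9,-0.72,-0.35,0],[1,0.9,-0.72,-0.35,0]]
  ],
  "grip_force": 20
}}

```text
clock: 1.47
tcp_pos: [0.357, -0.4302, 0.3018]
orientation: [-3.089, -0.566, -0.004]
contact_force: [0.3, 0.5, 0.4]
grip_width: -0.0
gripper_force: 0.0
```

>>> {"name": "play_rows", "arguments": {
  "commands": [
    [[1,0.15,-0.12,0,0],[1,0.3,-0.24,0,0],[1,0.45,-0.36,0,0],[1,0.6,-0.48,0,0],[1,0.75,-0.6,0,0],[1,0.85,-0.68,0,0],[1,0.9,-0.72,0,0],[1,0.9,-0.72,0,0],[1,0.9,-0.72,0,0]]
  ]
}}

```text
clock: 2.22
tcp_pos: [0.4715, -0.2391, 0.3013]
orientation: [3.092, 0.553, -0.0]
contact_force: [0.4, -0.6, -0.2]
grip_width: -0.0
gripper_force: 0.0
```

```bash
python3 - <<'E'
from h import *
np.set_printoptions(precision=4,suppress=True)
o=get_obs(); print(o["clock"],o["tcp_pos"],o["orientation"],o["contact_force"],o["joints"],o["grip_width"])
f=viewer.grab_frame("wrist"); save(f,"w1.png"); print(f["hand_eye"],c2w(f,o)[:3,3],f["fovy"])
for t in ["lock_top","minus_top","plus_top","boost_top","power_top"]:
    for q in viewer.trace(f,t)[:2]:
        c=[np.mean(q["rect"][::2]),np.mean(q["rect"][1::2])]; print(t,round(q["score"],2),np.round(q["rect"]),onplane(f,[c],.069,o))
E
```

```text
2.2167 [ 0.4715 -0.2391  0.3013] [ 3.0922  0.5525 -0.0003] [ 0.4311 -0.6011 -0.1543] [ 0.5472  0.1852 -0.2253  1.8043  0.0454  1.157  -0.9099] -4.896362010831291e-05
[[ 0.0001  0.9448  0.3276  0.0845]
 [ 1.     -0.     -0.0003 -0.0003]
 [-0.0003  0.3276 -0.9448 -0.1427]
 [ 0.      0.      0.      1.    ]] [ 0.5507 -0.2096  0.444 ] 68.5025683217743
lock_top 0.83 [223. 123. 244. 144.] [[ 0.4976 -0.1309  0.069 ]]
lock_top 0.5 [420. 178. 441. 201.] [[ 0.5149 -0.3461  0.069 ]]
minus_top 0.72 [310.   0. 524.  44.] [[ 0.6544 -0.2644  0.069 ]]
minus_top 0.69 [274. 135. 294. 158.] [[ 0.5032 -0.1828  0.069 ]]
plus_top 0.6 [322. 152. 347. 171.] [[ 0.5068 -0.2381  0.069 ]]
plus_top 0.27 [275. 137. 296. 159.] [[ 0.5021 -0.1851  0.069 ]]
boost_top 0.97 [372. 163. 395. 186.] [[ 0.5119 -0.2915  0.069 ]]
power_top 0.96 [420. 178. 441. 199.] [[ 0.516  -0.3454  0.069 ]]
power_top 0.45 [371. 163. 395. 188.] [[ 0.511  -0.2912  0.069 ]]
```

View pics/w1.png

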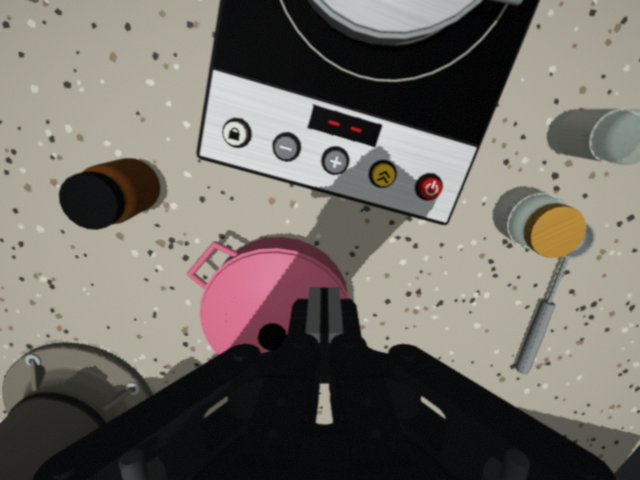

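The wrist view shows white at (236,132), yellow at (383,174) and red at (429,187). The networks agree, and the row length of 215 mm matches the expected 216 mm. Next I go above the white key.

>>> {"name": "play_rows", "arguments": {
  "commands": [
    [[1,0.08,-0.12,0.1,0],[1,0.16,-0.24,0.25,0],[1,0.24,-0.36,0.4,0],[1,0.31,-0.465,0.55,0],[1,0.31,-0.465,0.7,0],[1,0.31,-0.465,0.82,0],[1,0.31,-0.465,0.9,0],[1,0.31,-0.465,0.95,0],[1,0.31,-0.465,0.95,0],[1,0.31,-0.465,0.95,0]]
  ]
}}

```text
clock: 3.35
tcp_pos: [0.4978, -0.1306, 0.1115]
orientation: [3.093, 0.55, -0.0]
contact_force: [0.9, 0.3, 0.2]
grip_width: 0.0002
gripper_force: 0.0
```

```bash
python3 - <<'E'
from h import *
np.set_printoptions(precision=4,suppress=True)
o=get_obs(); print(o["clock"],o["tcp_pos"],o["orientation"],o["contact_force"])
f=viewer.grab_frame("wrist"); print(proj(f,o["tcp_pos"],o))
k=[q for q in viewer.trace(f,"lock_top")[:2]]
for q in k:
        c=[np.mean(q["rect"][::2]),np.mean(q["rect"][1::2])]; print(round(q["score"],2),np.round(q["rect"]),onplane(f,[c],.069,o))
p=o["tcp_pos"].copy();p[2]=.069; cv2.circle(f["pixels"],tuple(int(v) for v in proj(f,p,o)[0]),3,(0,255,0),1)
save(f,"w2.png")
E
```

```text
3.35 [ 0.4978 -0.1306  0.1115] [ 3.093   0.5501 -0.0001] [0.8905 0.2647 0.158 ]
[[324.355  304.3297]]
0.82 [306. 242. 342. 281.] [[ 0.5001 -0.1294  0.069 ]]
```

View pics/w2.png

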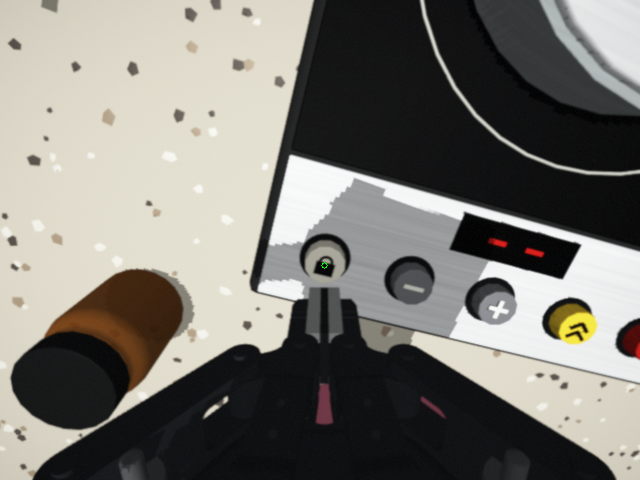

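The fingertip is centred over the white padlock key at (325,262), and the green marker sits on the key. Now I descend to just above it.

>>> {"name": "play_rows", "arguments": {
  "commands": [
    [[1,0,0,0.05,0],[1,0,0,0.1,0],[1,0,0,0.15,0],[1,0,0,0.18,0],[1,0,0,0.19,0],[1,0,0,0.195,0],[1,0,0,0.195,0],[1,0,0,0.195,0]]
  ]
}}

```text
clock: 4.12
tcp_pos: [0.4979, -0.1301, 0.0725]
orientation: [3.093, 0.551, 0.001]
contact_force: [-0.1, -0.2, 1.2]
grip_width: 0.0001
gripper_force: 0.0
```

>>> {"name": "play_rows", "arguments": {
  "commands": [
    [[1,0,0,0.005,0],[1,0,0,0.01,0],[1,0,0,0.015,0],[1,0,0,0.015,0],[1,0,0,0.015,0]]
  ]
}}

```text
clock: 4.53
tcp_pos: [0.4976, -0.1301, 0.0693]
orientation: [-3.093, -0.551, 0.0]
contact_force: [0.5, 0.6, 0.2]
grip_width: -0.0003
gripper_force: 0.0
```

>>> {"name": "play_rows", "arguments": {
  "commands": [
    [[1,0,0,0.005,0],[1,0,0,0.01,0],[1,0,0,0.01,0],[1,0,0,0.01,0]]
  ]
}}

```text
clock: 4.87
tcp_pos: [0.4977, -0.1301, 0.0675]
orientation: [3.093, 0.551, 0.0]
contact_force: [-1.1, 0.1, 3.8]
grip_width: -0.0
gripper_force: 1.8
```

>>> {"name": "play_rows", "arguments": {
  "commands": [
    [[1,0,0,0.006,0],[1,0,0,0.012,0],[1,0,0,0.012,0],[1,0,0,0.012,0]]
  ]
}}

```text
clock: 5.2
tcp_pos: [0.4977, -0.1301, 0.065]
orientation: [3.093, 0.551, 0.0]
contact_force: [-2.5, 0.1, 6.1]
grip_width: -0.0001
gripper_force: 3.0
```

About 4 mm of travel at 6 N, so the key is pressed. Now I hold it.

>>> {"name": "play_rows", "arguments": {
  "commands": [
    [[1,0,0,0,0],[1,0,0,0,0],[1,0,0,0,0],[1,0,0,0,0],[1,0,0,0,0],[1,0,0,0,0],[1,0,0,0,0],[1,0,0,0,0],[1,0,0,0,0],[1,0,0,0,0],[1,0,0,0,0],[1,0,0,0,0]]
  ]
}}

```text
clock: 6.2
tcp_pos: [0.4977, -0.1302, 0.0651]
orientation: [3.093, 0.551, 0.0]
contact_force: [-1.2, 0.2, 5.2]
grip_width: 0.0002
gripper_force: 2.9
```

>>> {"name": "play_rows", "arguments": {
  "commands": [
    [[1,0,0,0,0],[1,0,0,0,0],[1,0,0,0,0],[1,0,0,0,0],[1,0,0,0,0],[1,0,0,0,0],[1,0,0,0,0],[1,0,0,0,0],[1,0,0,0,0],[1,0,0,0,0],[1,0,0,0,0],[1,0,0,0,0]]
  ]
}}

```text
clock: 7.2
tcp_pos: [0.4977, -0.1301, 0.0651]
orientation: [3.093, 0.551, 0.0]
contact_force: [-2.3, 0.5, 5.0]
grip_width: -0.0
gripper_force: 2.9
```

>>> {"name": "play_rows", "arguments": {
  "commands": [
    [[1,0,0,-0.04,0],[1,0,0,-0.1,0],[1,0,0,-0.16,0],[1,0,0,-0.2,0],[1,-0.04,0.15,-0.2,0],[1,-0.08,0.3,-0.2,0],[1,-0.13,0.45,-0.2,0],[1,-0.17,0.6,-0.2,0],[1,-0.21,0.75,-0.2,0],[1,-0.25,0.9,-0.2,0],[1,-0.27,0.98,-0.2,0],[1,-0.27,0.98,-0.2,0]]
  ]
}}

```text
clock: 8.2
tcp_pos: [0.5138, -0.3375, 0.1048]
orientation: [3.092, 0.542, -0.001]
contact_force: [0.1, -0.0, 0.3]
grip_width: 0.0004
gripper_force: 0.0
```

```bash
python3 - <<'E'
from h import *
np.set_printoptions(precision=4,suppress=True)
o=get_obs(); print(o["clock"],o["tcp_pos"],o["orientation"],o["contact_force"])
f=viewer.grab_frame("wrist")
for t in ["power_top","boost_top"]:
    for q in viewer.trace(f,t)[:2]:
        c=[np.mean(q["rect"][::2]),np.mean(q["rect"][1::2])]; print(t,round(q["score"],2),np.round(q["rect"]),onplane(f,[c],.069,o))
p=o["tcp_pos"].copy();p[2]=.069; cv2.circle(f["pixels"],tuple(int(v) for v in proj(f,p,o)[0]),3,(0,255,0),1)
save(f,"w3.png")
E
```

```text
8.2 [ 0.5138 -0.3375  0.1048] [ 3.0923  0.5417 -0.0005] [ 0.1324 -0.0498  0.2652]
power_top 0.82 [320. 245. 359. 290.] [[ 0.5185 -0.3451  0.069 ]]
power_top 0.37 [224. 223. 267. 266.] [[ 0.5141 -0.2921  0.069 ]]
boost_top 0.96 [224. 223. 268. 267.] [[ 0.5139 -0.2924  0.069 ]]
```

View pics/w3.png

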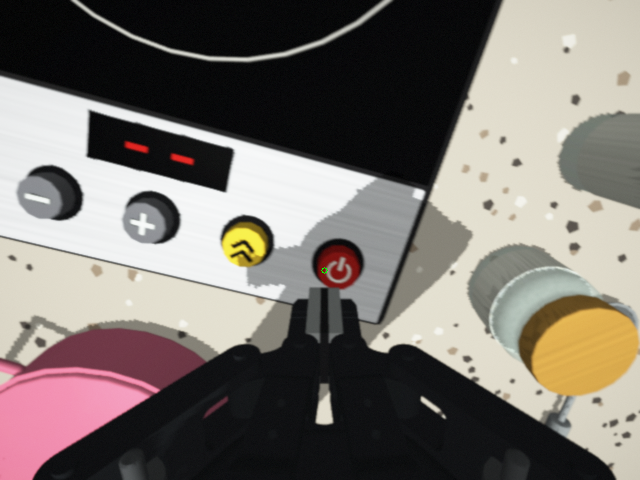

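Red is at (338,264) and the marker is slightly to its left. I'll let the arm settle, then correct.

>>> {"name": "play_rows", "arguments": {
  "commands": [
    [[1,0,0,0,0],[1,0,0,0,0],[1,0,0,0,0]]
  ]
}}

```text
clock: 8.6
tcp_pos: [0.515, -0.3313, 0.1051]
orientation: [-3.092, -0.554, -0.0]
contact_force: [0.0, -0.0, 0.3]
grip_width: -0.0002
gripper_force: 0.0
```

>>> {"name": "play_rows", "arguments": {
  "commands": [
    [[1,-0.007,0.035,0,0],[1,-0.015,0.07,0.04,0],[1,-0.015,0.07,0.09,0],[1,-0.015,0.07,0.13,0],[1,-0.015,0.07,0.15,0],[1,-0.015,0.07,0.16,0],[1,-0.015,0.07,0.165,0],[1,-0.015,0.07,0.165,0],[1,-0.015,0.07,0.165,0]]
  ]
}}

```text
clock: 9.35
tcp_pos: [0.5169, -0.3468, 0.0721]
orientation: [3.093, 0.552, 0.001]
contact_force: [-0.6, 0.1, 0.1]
grip_width: 0.0001
gripper_force: 0.0
```

>>> {"name": "play_rows", "arguments": {
  "commands": [
    [[1,0,0,0.006,0],[1,0,0,0.012,0],[1,0,0,0.018,0],[1,0,0,0.024,0],[1,0,0,0.03,0],[1,0,0,0.036,0],[1,0,0,0.036,0],[1,0,0,0.036,0],[1,0,0,0.036,0]]
  ]
}}

```text
clock: 10.1
tcp_pos: [0.5169, -0.347, 0.0652]
orientation: [3.092, 0.551, 0.001]
contact_force: [-1.2, 0.9, 5.3]
grip_width: -0.0001
gripper_force: 2.9
```

>>> {"name": "play_rows", "arguments": {
  "commands": [
    [[1,0,0,0.002,0],[1,0,0,0.002,0],[1,0,0,0.002,0],[1,0,0,-0.05,0],[1,0,0,-0.1,0],[1,0,0,-0.15,0],[1,0.02,-0.08,-0.175,0],[1,0.05,-0.18,-0.175,0],[1,0.075,-0.265,-0.175,0],[1,0.075,-0.265,-0.175,0],[1,0.075,-0.265,-0.175,0],[1,0.075,-0.265,-0.175,0]]
  ]
}}

```text
clock: 11.1
tcp_pos: [0.5124, -0.292, 0.1001]
orientation: [3.092, 0.551, 0.0]
contact_force: [0.4, -0.0, -0.1]
grip_width: 0.0004
gripper_force: 0.0
```

>>> {"name": "play_rows", "arguments": {
  "commands": [
    [[1,0,0,0,0],[1,0,0,0.04,0],[1,0,0,0.08,0],[1,0,0,0.11,0],[1,0,0,0.13,0],[1,0,0,0.14,0],[1,0,0,0.14,0],[1,0,0,0.14,0]]
  ]
}}

```text
clock: 11.77
tcp_pos: [0.5124, -0.2919, 0.0715]
orientation: [-3.093, -0.551, 0.0]
contact_force: [0.6, -0.6, 0.5]
grip_width: 0.0002
gripper_force: 0.0
```

```bash
python3 - <<'E'
from h import *
o=get_obs(); print(o["clock"],o["tcp_pos"],o["orientation"],o["contact_force"])
f=viewer.grab_frame("wrist")
for t in ["power_top","boost_top"]:
    for q in viewer.trace(f,t)[:1]:
        c=[np.mean(q["rect"][::2]),np.mean(q["rect"][1::2])]; print(t,round(q["score"],2),np.round(q["rect"]),onplane(f,[c],.069,o))
p=o["tcp_pos"].copy();p[2]=.069; cv2.circle(f["pixels"],tuple(int(v) for v in proj(f,p,o)[0]),3,(0,255,0),1)
save(f,"w4.png")
E
```

```text
11.7667 [ 0.51244337 -0.2919365   0.07153534] [-3.09267961e+00 -5.51313785e-01  2.88852912e-04] [ 0.55328953 -0.59627397  0.45062093]
power_top 0.58 [402. 296. 454. 350.] [[ 0.51866809 -0.34255264  0.069     ]]
boost_top 0.68 [299. 270. 348. 299.] [[ 0.52058385 -0.2885675   0.069     ]]
```

View pics/w4.png

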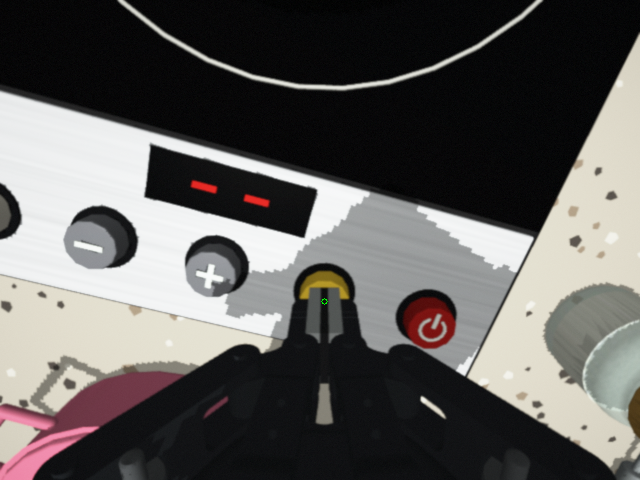

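The fingertip sits over the yellow key at (324,295), and the red key is up again. Now I press yellow.

>>> {"name": "play_rows", "arguments": {
  "commands": [
    [[1,0,0,0.006,0],[1,0,0,0.012,0],[1,0,0,0.018,0],[1,0,0,0.024,0],[1,0,0,0.03,0],[1,0,0,0.034,0],[1,0,0,0.034,0],[1,0,0,0.034,0],[1,0,0,0.034,0],[1,0,0,0.034,0]]
  ]
}}

```text
clock: 12.75
tcp_pos: [0.5127, -0.292, 0.0653]
orientation: [3.092, 0.551, 0.001]
contact_force: [-0.9, 0.2, 5.2]
grip_width: 0.0001
gripper_force: 2.9
```

>>> {"name": "play_rows", "arguments": {
  "commands": [
    [[1,0,0,0.002,0],[1,0,0,0.002,0],[1,0,0,0.002,0],[1,0,0,-0.05,0],[1,0,0,-0.15,0],[1,0,0,-0.3,0],[1,0,0,-0.45,0],[1,0,0,-0.6,0],[1,0,0,-0.7,0],[1,0,0,-0.75,0],[1,0,0,-0.75,0],[1,0,0,-0.75,0]]
  ]
}}

```text
clock: 13.75
tcp_pos: [0.5121, -0.2919, 0.2144]
orientation: [-3.093, -0.551, 0.001]
contact_force: [-0.1, -0.1, -0.4]
grip_width: 0.0
gripper_force: 0.0
```

```bash
python3 - <<'E'
from h import *
o=get_obs(); print(o["clock"],o["tcp_pos"],o["contact_force"])
f=viewer.grab_frame("wrist"); save(f,"w5.png")
for t in ["lock_top","boost_top","power_top"]:
    for q in viewer.trace(f,t)[:1]:
        c=[np.mean(q["rect"][::2]),np.mean(q["rect"][1::2])]; print(t,round(q["score"],2),onplane(f,[c],.069,o))
E
```

```text
13.75 [ 0.51205316 -0.29185423  0.21442863] [-0.08566155 -0.11052201 -0.44150546]
lock_top 0.68 [[ 0.49973941 -0.13280637  0.069     ]]
power_top 0.83 [[ 0.51839274 -0.34415413  0.069     ]]
```

View pics/w5.png

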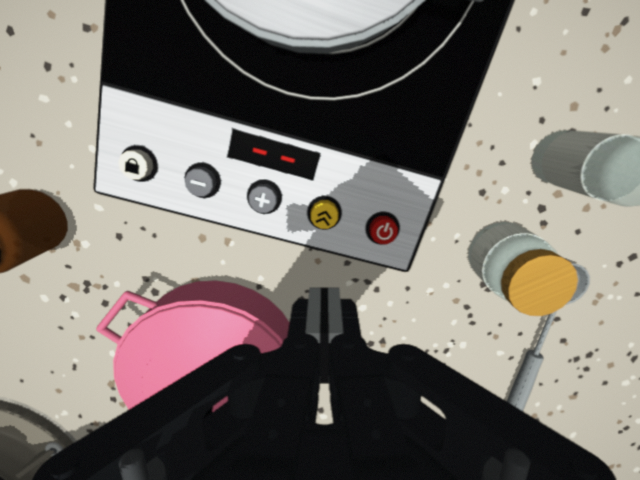

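All five keys are up at (136,162), (202,180), (263,197), (323,213) and (382,228), and the hob hasn't moved. I'm handing in.

```bash
python3 -c "
from bench import r
print(r.hand_in())"
```

```text
the job is handed in; nothing more can be done
None
```

I held the padlock key for about 2.3 s, then tapped red and then yellow at 5–6 N each. All five keys came back up, the hob stayed where it was, and the job is handed in; no verdict came back.

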